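# Check a bearing housing's blind bore with the depth rod

## Robot

A 6-joint arm with a two-finger parallel gripper is mounted at the origin on the work surface. World frame = base frame: x ahead of the robot, y to its left, z up, the work surface at z = 0. Lengths are in m, angles in rad, forces in N, time in s.
With the tool pointing down it reaches from about 0.35 to 0.975 m from the base axis. Payload 17.4 kg.
Tool frame: the origin (TCP) lies on the centre line of the jaws, within the pads' length; the fingertips stand 17 mm ahead of it and the grasp point (between the pads) lies 2 mm behind it; z points along the fingers, y is the line along which they close (so a half turn about z gives the same grasp; the last joint's range is limited). The gripper opens to 85 mm and grips with 20 to 120 N. Pads are 22 mm wide; open, the fingers measure 114 mm over their backs; the gripper's body (76 mm by 85 mm) begins 54 mm behind the grasp point. The pads swing forward as they close: fully open they stand 13 mm farther back than shut.
Start: joints at [-1.248, 0.116, 1.442, -0, 1.584, -0.038], TCP at [0.238, -0.632, 0.248] pointing down, gripper open.
Joint ranges: [-2.83, 2.83], [-0.83, 2.19], [0.07, 2.5], [-1.14, 4.28], [0.01, 3], [-2.97, 2.97]. Speed limits (rad/s): [1.89, 1.89, 2.22, 3.14, 3.14, 3.14].

## Interface

Orientations are given as a 3x3 rotation matrix whose columns are the frame's x, y, z axes.
In Python, from plant import ctrl gives the robot as it stands.
- The arm moves only by the shell command python3 -m crank 'ROWS' [OPENING] [FORCE]. ROWS is JSON, one flat list of numbers, 6 for each row, row after row: the shift along the tool's x, y, z in units of 0.03 m (1.0 is 0.03 m), then the turn, a rotation vector about the tool's x, y, z in units of 4 degrees (1.0 is 4 degrees). In form: [tx, ty, tz, wx, wy, wz, tx, ty, tz, wx, wy, wz, ...]. A call has 1 to 20 rows; each row shifts and turns the commanded pose from where the row before left it, along the tool's axes as they then stand; what a row does not reach is not made up. A row lasts 1/12 s, in which the tool goes at most 41.7 mm and 7.16 degrees, less where a joint would pass 70% of its speed; a pose out of reach is approached as far as the arm can. A call with a number of a shift or a turn outside -1 to 1 is refused whole. A call with a gripper value outside its range is refused whole. OPENING is the opening, from 0 (shut) to 1 (fully open), set as the call begins (- or left out, the last holds). The fingers move at their own pace and stop on an object; FORCE is the grip in N (left out, the last holds). Time passes only in rows, so rows that do not move let the fingers close. It gives the time, the measured TCP pose, the force, the opening and the grip force at its end, in the units of the state.
- ctrl.get_state(): the state, without advancing time (a new reading comes with each control period).
- ctrl.snapshot(name): name is "scene" or "top" or "wrist"; returns (picture, depth): 384x512x3 uint8, red, green, blue; 384x512 float32, m along the optical axis (not along the pixel's ray), 0 where there is no reading.
- ctrl.camera_model(name): a dict with "fx", "fy", "cx", "cy" (pixels), "dist_coeffs" ([k1, k2, p1, p2, k3] as OpenCV has them; the pictures are not rectified), "rvec" (rotation vector, rad) and "tvec" (3), from world to camera coordinates, as OpenCV has them; the wrist camera has in their place "tool_from_camera" (4x4, takes a point from camera to tool coordinates, whose origin is the TCP and whose axes are the flange's). Camera axes: x right, y down, z forward; pixel columns grow to the right and rows downward; lengths in m; the calibration is good to about 2 mm. A picture is of the moment at which its call begins: read the wrist's pose just before it. camera_model takes no time and is no camera call.
- ctrl.hand_in(): hands the job in; it is judged then, once.
Trained networks look in the newest picture that a camera, given by its name, has taken for a name from the list of things; names that differ only in an ending like _2 or _b are one class to them, and where a whole thing is asked for, a point or a joint stands for the part that bears it (a point fixed in the world has none). Each returns a list of dicts, best first, with "score" (0 to 1); they miss things now and then, are a little off and sometimes report something else, mostly with a low value. They report only what shows in the picture. A call takes as long as a camera call. They do not tell look-alikes from the thing itself.
- ctrl.masks_of(camera, target): "mask" (384x512 bool, what is visible of it) and "extent" ([left, top, right, bottom] in pixels, round what is visible of it).
The state is a dict: "t": time; "joint_pos": joint angles; "qd": joint speeds; "effort": joint torques, N m; "ee_pos": TCP position; "orientation": TCP orientation; "wrist_force": force on the tool from outside, world axes, zero at the start; "torque": the same for the moment, N m; "width": finger opening in m; "finger_force": force on a finger pad.
Only numpy, scipy, OpenCV 4.12 (cv2) and the standard library are available. Lean on these libraries where they do the work, as an engineer would, in place of code of your own. Each camera call takes 0.05 s, during which the arm holds its last target. There are 200 camera calls.

## Task

Check that the blue bearing housing is bored to full depth: take the depth rod with the orange grip, lower it upright into the blue housing's blind bore until its foot rests on the bottom, and hold it pressed lightly against the bottom, still, for two seconds. Then let go and leave it standing there; do not drop it. Leave the green housing and the black-gripped rod as they stand, and do not shove the blue housing about.

Things in the scene. Friction and masses are not known exactly. Their poses are not given: they have to be found in the camera images.
- orange_rod: to use: steel depth rod, orange grip, 150 mm tall, about 0.25 kg, standing in a 12 mm deep pocket of a 20 mm high wooden stand, 120 mm from the other rod (either may be in either pocket). Foot 32 mm wide, 10 mm thick; stem 12 mm; red mark 60 mm up; round grip 24 mm wide from 100 to 150 mm up. Origin: centre of foot's underside; z up towards the grip.
- blue_housing: to check: cast bearing housing painted blue, 3 kg, loose: flange 110 x 110 x 15 mm with a round drum, 96 mm across, top 80 mm above the bench. Upward blind bore in its centre, 56 mm wide, 60 mm deep, flat bare-metal bottom. Origin: centre of underside, on the bore axis; bore bottom 20 mm, rim 80 mm above it; z up. Either housing may be left or right.
- green_housing: not for this job: cast bearing housing painted green, 3 kg, loose: flange 110 x 110 x 15 mm with a round drum, 96 mm across, top 80 mm above the bench. Upward blind bore in its centre, 56 mm wide, 60 mm deep, flat bare-metal bottom. Origin: centre of underside, on the bore axis; bore bottom 20 mm, rim 80 mm above it; z up. Either housing may be left or right.
- black_rod: not for this job: steel depth rod, black grip, 150 mm tall, about 0.25 kg, standing in a 12 mm deep pocket of a 20 mm high wooden stand, 120 mm from the other rod (either may be in either pocket). Foot 32 mm wide, 10 mm thick; stem 12 mm; red mark 60 mm up; round grip 24 mm wide from 100 to 150 mm up. Origin: centre of foot's underside; z up towards the grip.
Not all that is in view belongs to the job. What is shaped like the orange_rod but purple or yellow is not meant.

How it is judged:
By the outcome, as a careful person would: the job done as asked, in the order asked, and still so for the second after the job is handed in, with the robot touching nothing.
It also fails if it takes over 45 s, if anything falls off the work surface, if the arm or the gripper's body presses on something with over 40 N, if the wrist force passes 120 N, or if a joint passes its speed limit or range.

## Working session

There is one attempt and no reset: what is moved stays moved. The work goes in short steps, Python scripts to look and compute and a shell command to move; the robot and the scene stay as the last step left them, time stands still between calls to the robot, and variables do not carry over. Pictures are saved under pics/ and viewed, at most 10 in all, crops included, and the job is handed in when it is done.

```bash
mkdir -p pics; cat > h.py <<'E'
import numpy as np,cv2
from plant import ctrl
def world(name,uv,d,st=None):
    m=ctrl.camera_model(name);K=np.array([[m['fx'],0,m['cx']],[0,m['fy'],m['cy']],[0,0,1]])
    uv=np.asarray(uv,float).reshape(-1,1,2);n=cv2.undistortPoints(uv,K,np.array(m['dist_coeffs']))[:,0]
    p=np.c_[n,np.ones(len(n))]*np.asarray(d).reshape(-1,1)
    if name=='wrist':
        T=np.array(m['tool_from_camera']);p=p@T[:3,:3].T+T[:3,3]
        return p@np.array(st['orientation']).T+st['ee_pos']
    R=cv2.Rodrigues(np.array(m['rvec'],float))[0]
    return (p-np.array(m['tvec']).ravel())@R
def cloud(name,mask,d,st=None):
    v,u=np.nonzero(mask&(d>0));return world(name,np.c_[u,v],d[v,u],st),np.c_[u,v]
E
python3 - <<'E'
from h import *
ims=[]
for c in('scene','top'):
    im,d=ctrl.snapshot(c);np.savez(f'{c}.npz',im=im,d=d);ims.append(im)
    for t in('orange_rod','blue_housing'):
        for r in ctrl.masks_of(c,t)[:4]:
            p,uv=cloud(c,r['mask'],d)
            z=p[:,2];k=z>np.percentile(z,99)-.006
            v=r['mask'];col=np.median(im[v],0)
            print(c,t,round(r['score'],2),r['extent'],'ztop',z.max().round(3),'top xy',((p[k].min(0)+p[k].max(0))/2).round(3),'col',col)
cv2.imwrite('pics/a.png',cv2.resize(np.hstack(ims),(800,300))[:,:,::-1])
cv2.imwrite('pics/b.png',ims[1][:,:,::-1])
print(ctrl.get_state())
E
```

```text
scene orange_rod 0.75 [161.5, 200.3, 188.0, 275.9] ztop 0.16 top xy [ 0.58  -0.252  0.157] col [150.  105.   54.5]
scene orange_rod 0.64 [92.8, 226.0, 134.4, 303.5] ztop 0.153 top xy [ 0.542 -0.345  0.149] col [162.5 136.    0. ]
scene orange_rod 0.59 [212.2, 237.3, 235.2, 312.9] ztop 0.153 top xy [ 0.682 -0.253  0.149] col [100.  48. 104.]
scene blue_housing 0.58 [306.6, 115.3, 367.3, 170.9] ztop 0.084 top xy [0.587 0.265 0.08 ] col [ 52.  67. 102.]
top orange_rod 0.88 [384.0, 181.8, 418.6, 209.0] ztop 0.152 top xy [ 0.54  -0.341  0.149] col [148. 118.  45.]
top orange_rod 0.71 [346.1, 121.4, 366.9, 156.6] ztop 0.152 top xy [ 0.679 -0.25   0.149] col [100.  53. 107.]
top orange_rod 0.68 [345.1, 167.3, 372.9, 195.9] ztop 0.161 top xy [ 0.576 -0.248  0.158] col [162. 123.  56.]
top blue_housing 0.89 [114.6, 163.1, 169.2, 213.8] ztop 0.083 top xy [0.585 0.267 0.08 ] col [ 54.  90. 127.]
{'t': 0.3, 'joint_pos': array([-1.24782753e+00,  1.16157835e-01,  1.44179299e+00, -4.25645012e-06,
        1.58400887e+00, -3.78140039e-02]), 'qd': array([ 6.41893398e-04, -3.63851063e-04, -1.95863540e-03,  4.70927184e-05,
       -3.13114256e-04, -1.24645219e-03]), 'effort': array([-2.77171639e-04, -7.30871129e+01, -6.31787467e+01, -1.76483604e-05,
        2.83051086e-03, -3.08951269e-05]), 'ee_pos': array([ 0.23824663, -0.63150719,  0.24807678]), 'orientation': array([[ 9.35620796e-01,  3.53006675e-01, -1.20527124e-04],
       [ 3.53006695e-01, -9.35620731e-01,  3.46708500e-04],
       [ 9.62273859e-06, -3.66934565e-04, -9.99999933e-01]]), 'wrist_force': array([-0.48071595,  0.22560924,  0.39712283]), 'torque': array([0.01956964, 0.0305837 , 0.03630741]), 'finger_force': 0.0, 'width': 0.08550592436799875}
```

View pics/a.png

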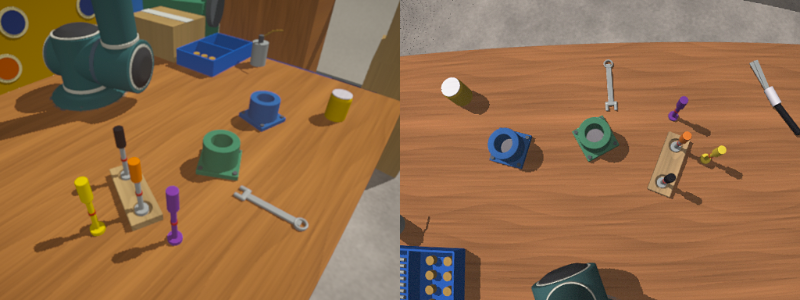

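View pics/b.png

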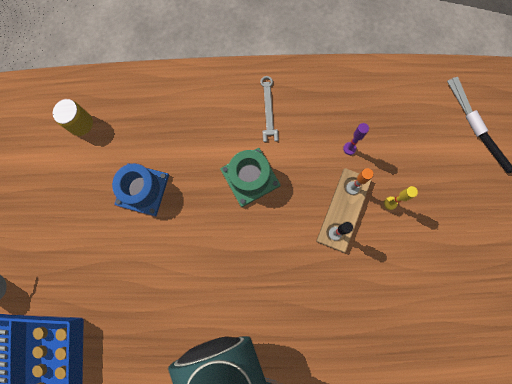

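The orange rod stands in the far pocket at about (0.578, -0.250), with its top at 0.158 as expected. The purple one is at top-view pixel (358,138) and the yellow at (400,197). The blue housing is at (0.586, 0.266), top-view pixel (140,188), and its bore is empty. The present jaw line clears the neighbouring rods.

```bash
python3 -m crank '[0.4,-0.21,0,0,0,0,0.84,-0.44,0,0,0,0,0.84,-0.44,0,0,0,0,0.84,-0.44,0,0,0,0,0.84,-0.44,0,0,0,0,0.84,-0.44,0,0,0,0,0.84,-0.44,0,0,0,0,0.84,-0.44,0,0,0,0,0.84,-0.44,0,0,0,0,0.84,-0.44,0,0,0,0,0.84,-0.44,0,0,0,0,0.84,-0.44,0,0,0,0,0.84,-0.44,0,0,0,0,0.84,-0.44,0,0,0,0,0.84,-0.44,0,0,0,0,0.84,-0.44,0,0,0,0,0.84,-0.44,0,0,0,0,0.84,-0.44,0,0,0,0,0.42,-0.22,0,0,0,0,0,0,0,0,0,0]' 1
cat > w.py <<'E'
from h import *
import sys
st=ctrl.get_state();im,d=ctrl.snapshot('wrist')
cv2.imwrite(f'pics/{sys.argv[1]}.png',im[:,:,::-1])
print('t',st['t'],'tcp',st['ee_pos'].round(4),st['orientation'].round(3).tolist())
for r in ctrl.masks_of('wrist',sys.argv[2])[:4]:
    p,uv=cloud('wrist',r['mask'],d,st);z=p[:,2];k=abs(z-np.percentile(z,97))<.005
    c,rad=cv2.minEnclosingCircle(p[k][:,:2].astype(np.float32))
    q=(np.array([*c,st['ee_pos'][2]])-st['ee_pos'])@st['orientation']
    print(round(r['score'],2),r['extent'],'z',np.percentile(z,97).round(4),'circle',np.round(c,4),round(rad,4),'med',np.median(p[k],0).round(4),'tool mm',(q*1e3).round(1),'col',np.median(im[r['mask']],0))
E
python3 w.py c orange_rod
```

```text
t: 1.97
ee_pos: [0.5797, -0.2471, 0.248]
orientation: [[0.935, 0.356, -0.0], [0.356, -0.935, 0.001], [0.0, -0.001, -1.0]]
wrist_force: [-0.7, -0.3, -0.9]
width: 0.0854
finger_force: 0.0
t 1.9667 tcp [ 0.5797 -0.2471  0.248 ] [[0.935, 0.356, -0.0], [0.356, -0.935, 0.001], [0.0, -0.001, -1.0]]
0.79 [268.6, 51.5, 322.9, 97.3] z 0.1515 circle [ 0.68   -0.2511] 0.0117 med [ 0.68   -0.2506  0.1503] tool mm [92.3 39.4 -0. ] col [114.  51. 154.]
0.78 [295.6, 205.5, 339.4, 297.6] z 0.1508 circle [ 0.5401 -0.3402] 0.0122 med [ 0.5399 -0.3367  0.1502] tool mm [-70.1  73.   -0.1] col [166. 143.   0.]
0.67 [237.9, 154.8, 268.3, 225.1] z 0.1594 circle [ 0.5782 -0.2498] 0.0119 med [ 0.5792 -0.2495  0.1584] tool mm [-2.3  2.  -0. ] col [173. 110.   0.]
```

View pics/c.png

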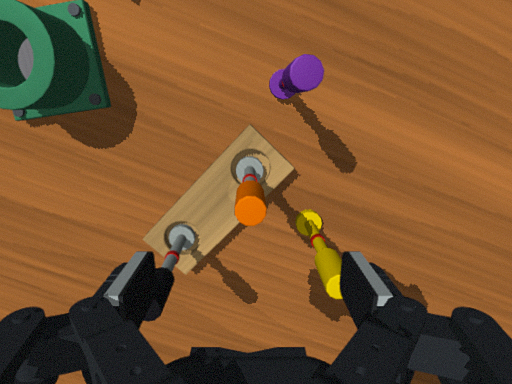

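The wrist view shows the orange grip at pixel (250,210), nearly centred, with the fingers clear of the yellow and black rods. Descending to the grip and closing.

```bash
python3 -m crank '[-0.08,0.07,0.5,0,0,0,0,0,0.7,0,0,0,0,0,0.7,0,0,0,0,0,0.7,0,0,0,0,0,0.7,0,0,0,0,0,0.4,0,0,0,0,0,0.23,0,0,0,0,0,0,0,0,0]' 1
python3 -m crank '[0,0,0,0,0,0,0,0,0,0,0,0,0,0,0,0,0,0,0,0,0,0,0,0,0,0,0,0,0,0,0,0,0,0,0,0,0,0,0,0,0,0,0,0,0,0,0,0,0,0,0,0,0,0,0,0,0,0,0,0]' 0 50
```

```text
t: 2.73
ee_pos: [0.576, -0.2528, 0.1289]
orientation: [[0.936, 0.352, -0.002], [0.352, -0.936, 0.001], [-0.001, -0.001, -1.0]]
wrist_force: [0.5, -0.3, 0.5]
width: 0.0857
finger_force: 0.0
t: 3.57
ee_pos: [0.577, -0.2522, 0.1311]
orientation: [[0.936, 0.353, 0.001], [0.353, -0.936, 0.0], [0.001, 0.0, -1.0]]
wrist_force: [-1.0, 1.9, 5.7]
width: 0.0226
finger_force: 49.5
```

```bash
python3 -m crank '[0,0,-0.15,0,0,0,0,0,-0.2,0,0,0,0,0,-0.2,0,0,0,0,0,-0.25,0,0,0,0,0,-0.5,0,0,0,0,0,-0.6,0,0,0,0,0,-0.6,0,0,0,0,0,-0.6,0,0,0,0,0,-0.6,0,0,0,0,0,-0.5,0,0,0,0,0,-0.2,0,0,0,0,0,0,0,0,0,0,0,0,0,0,0]'
python3 - <<'E'
from h import *
st=ctrl.get_state();d=np.array([.586-.577,.266+.2525,0])@st['orientation']/.03;print(d)
E
```

```text
t: 4.65
ee_pos: [0.5768, -0.2524, 0.2621]
orientation: [[0.936, 0.353, -0.0], [0.353, -0.936, 0.0], [-0.0, -0.0, -1.0]]
wrist_force: [-0.3, -0.6, -2.7]
width: 0.023
finger_force: 49.1
[ 6.38247401e+00 -1.60644836e+01  1.82166193e-03]
```

```bash
python3 -m crank '[0.18,-0.45,0,0,0,0,0.355,-0.893,0,0,0,0,0.355,-0.893,0,0,0,0,0.355,-0.893,0,0,0,0,0.355,-0.893,0,0,0,0,0.355,-0.893,0,0,0,0,0.355,-0.893,0,0,0,0,0.355,-0.893,0,0,0,0,0.355,-0.893,0,0,0,0,0.355,-0.893,0,0,0,0,0.355,-0.893,0,0,0,0,0.355,-0.893,0,0,0,0,0.355,-0.893,0,0,0,0,0.355,-0.893,0,0,0,0,0.355,-0.893,0,0,0,0,0.355,-0.893,0,0,0,0,0.355,-0.893,0,0,0,0,0.355,-0.893,0,0,0,0,0.18,-0.44,0,0,0,0,0,0,0,0,0,0]'
python3 -m crank '[0,0,0,0,0,0,0,0,0,0,0,0,0,0,0,0,0,0]'
cat >> w.py <<'E'
    # rim: pixels near world z .08 -> circle
    v,u=np.nonzero(d>0);P=world('wrist',np.c_[u,v],d[v,u],st)
    g=im[v,u].astype(int);k=(abs(P[:,2]-.08)<.004)&(g[:,2]>g[:,0]+25)&(np.hypot(P[:,0]-st['ee_pos'][0],P[:,1]-st['ee_pos'][1])<.12)
    h=cv2.convexHull(P[k][:,:2].astype(np.float32));A=np.c_[2*P[k][:,:2],np.ones(k.sum())]
    c,rad=cv2.minEnclosingCircle(h);print('rim',k.sum(),np.round(c,4),round(rad,4))
E
python3 w.py d orange_rod; python3 - <<'E'
from h import *
im,d=ctrl.snapshot('top');cv2.imwrite('pics/e.png',cv2.resize(im[120:260,60:240],None,fx=3,fy=3)[:,:,::-1])
st=ctrl.get_state()
for r in ctrl.masks_of('wrist','blue_housing')[:2]: print(r['score'],r['extent'])
for c in ('top','scene'):
    im,d=ctrl.snapshot(c)
    v,u=np.nonzero(d>0);P=world(c,np.c_[u,v],d[v,u]);g=im[v,u].astype(int)
    k=(abs(P[:,2]-.08)<.005)&(g[:,2]>g[:,0]+20)&(np.hypot(P[:,0]-.586,P[:,1]-.266)<.07)
    cc,rad=cv2.minEnclosingCircle(P[k][:,:2].astype(np.float32));print(c,'rim',k.sum(),np.round(cc,4),round(rad,4))
E
```

```text
t: 6.32
ee_pos: [0.5852, 0.2692, 0.2608]
orientation: [[0.935, 0.356, -0.002], [0.356, -0.935, -0.0], [-0.002, -0.001, -1.0]]
wrist_force: [0.5, 0.0, -1.7]
width: 0.0229
finger_force: 49.5
t: 6.57
ee_pos: [0.5861, 0.2655, 0.2622]
orientation: [[0.936, 0.352, -0.0], [0.352, -0.936, -0.0], [-0.0, 0.0, -1.0]]
wrist_force: [0.1, -0.4, -1.2]
width: 0.0227
finger_force: 49.5
t 6.5667 tcp [0.5861 0.2655 0.2622] [[0.936, 0.352, -0.0], [0.352, -0.936, -0.0], [-0.0, 0.0, -1.0]]
0.91 [220.3, 175.0, 283.2, 330.4] z 0.2904 circle [0.5889 0.2662] 0.0124 med [0.5902 0.2666 0.2895] tool mm [ 2.8  0.3 -0. ] col [152.  84.   0.]
rim 3989 [0.5861 0.2674] 0.0479
0.91 [180.9, 100.4, 307.9, 224.8]
top rim 715 [0.5854 0.2672] 0.0489
scene rim 472 [0.5865 0.2629] 0.0482
```

View pics/d.png

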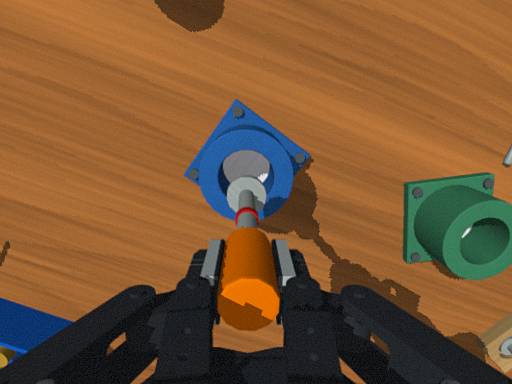

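The rod is held over the blue housing, with its foot at about (247,193) over the bore at (247,168). I'll check the foot position in 3D for tilt before lowering.

```bash
python3 - <<'E'
from h import *
st=ctrl.get_state();im,d=ctrl.snapshot('wrist')
v,u=np.nonzero(d>0);P=world('wrist',np.c_[u,v],d[v,u],st);e=st['ee_pos']
n=np.hypot(P[:,0]-e[0],P[:,1]-e[1])<.03
k=n&(P[:,2]>.12)&(P[:,2]<.162)
f=k&(P[:,2]<.155)
c,r=cv2.minEnclosingCircle(P[f][:,:2].astype(np.float32));print('foot',f.sum(),np.round(c,4),round(r,4),np.percentile(P[f][:,2],[2,50,98]).round(4))
T=np.array(st['orientation'])
for z in (.165,.17,.18,.19,.2,.21,.225,.24): # stem
    s=n&(abs(P[:,2]-z)<.004)
    if s.sum()>5:
        q=(P[s]-e)@T; print(z,s.sum(),'tool x near face',np.percentile(q[:,0],5).round(4),'y mid',((q[:,1].min()+q[:,1].max())/2).round(4))
E
```

```text
foot 906 [0.5881 0.2676] 0.0159 [0.1432 0.15   0.1517]
0.165 45 tool x near face 0.0036 y mid -0.0008
0.17 51 tool x near face 0.0037 y mid -0.0008
0.18 54 tool x near face 0.0039 y mid -0.0008
0.19 44 tool x near face 0.0052 y mid -0.0008
0.2 163 tool x near face 0.0006 y mid -0.0004
0.21 89 tool x near face 0.0036 y mid -0.0003
0.225 69 tool x near face 0.0053 y mid -0.0003
0.24 68 tool x near face 0.0064 y mid 0.0003
```

The foot is within 2 mm of the bore axis and upright to about 0.6°. Bottom contact is expected at TCP z ≈ 0.143.

```bash
python3 -m crank '[-0.07,0,0.1,0,0,0,0,0,0.3,0,0,0,0,0,0.4,0,0,0,0,0,0.4,0,0,0,0,0,0.4,0,0,0,0,0,0.4,0,0,0,0,0,0.4,0,0,0,0,0,0.4,0,0,0,0,0,0.4,0,0,0,0,0,0.2,0,0,0,0,0,0.1,0,0,0,0,0,0.1,0,0,0,0,0,0,0,0,0,0,0,0,0,0,0]'
python3 -m crank '[0,0,0.04,0,0,0,0,0,0.04,0,0,0,0,0,0.04,0,0,0,0,0,0.04,0,0,0,0,0,0,0,0,0,0,0,0,0,0,0]'
```

```text
t: 8.08
ee_pos: [0.5843, 0.2657, 0.1549]
orientation: [[0.936, 0.353, 0.001], [0.353, -0.936, 0.0], [0.001, -0.0, -1.0]]
wrist_force: [-0.4, -1.2, -1.8]
width: 0.0232
finger_force: 49.4
t: 8.58
ee_pos: [0.5841, 0.2657, 0.1495]
orientation: [[0.936, 0.353, -0.0], [0.353, -0.936, -0.0], [-0.0, -0.0, -1.0]]
wrist_force: [-0.7, -0.1, -1.5]
width: 0.0231
finger_force: 49.4
```

```bash
python3 -m crank '[0,0,0.03,0,0,0,0,0,0.03,0,0,0,0,0,0.03,0,0,0,0,0,0.03,0,0,0,0,0,0,0,0,0]'
python3 -m crank '[0,0,0.03,0,0,0,0,0,0.02,0,0,0,0,0,0,0,0,0]'
```

```text
t: 9.0
ee_pos: [0.5841, 0.2656, 0.1457]
orientation: [[0.936, 0.353, -0.0], [0.353, -0.936, -0.0], [-0.0, 0.0, -1.0]]
wrist_force: [0.3, -0.0, -2.8]
width: 0.023
finger_force: 49.4
t: 9.25
ee_pos: [0.5841, 0.2656, 0.1444]
orientation: [[0.936, 0.353, -0.0], [0.353, -0.936, -0.0], [-0.0, -0.0, -1.0]]
wrist_force: [-0.7, -0.2, -2.7]
width: 0.0227
finger_force: 49.4
```

```bash
python3 -m crank '[0,0,0.02,0,0,0,0,0,0.02,0,0,0,0,0,0,0,0,0]'
python3 -m crank '[0,0,0.015,0,0,0,0,0,0,0,0,0,0,0,0,0,0,0]'
```

```text
t: 9.5
ee_pos: [0.5841, 0.2656, 0.1432]
orientation: [[0.936, 0.353, -0.0], [0.353, -0.936, -0.0], [-0.0, 0.0, -1.0]]
wrist_force: [-0.3, 0.1, -1.6]
width: 0.0227
finger_force: 49.4
t: 9.75
ee_pos: [0.5843, 0.2657, 0.1431]
orientation: [[0.936, 0.353, 0.0], [0.353, -0.936, 0.0], [0.0, -0.0, -1.0]]
wrist_force: [-0.4, 0.2, -0.2]
width: 0.0228
finger_force: 49.7
```

```bash
python3 -m crank '[0,0,0.015,0,0,0,0,0,0,0,0,0,0,0,0,0,0,0]'
```

```text
t: 10.0
ee_pos: [0.5844, 0.2658, 0.143]
orientation: [[0.936, 0.353, 0.001], [0.353, -0.936, 0.0], [0.001, -0.0, -1.0]]
wrist_force: [-1.4, 0.1, 6.2]
width: 0.023
finger_force: 50.1
```

In contact, pressing at about 8 N. Holding still.

```bash
for i in 1 2; do python3 -m crank '[0,0,0,0,0,0,0,0,0,0,0,0,0,0,0,0,0,0,0,0,0,0,0,0,0,0,0,0,0,0,0,0,0,0,0,0,0,0,0,0,0,0,0,0,0,0,0,0,0,0,0,0,0,0,0,0,0,0,0,0,0,0,0,0,0,0,0,0,0,0,0,0,0,0,0,0,0,0,0,0,0,0,0,0,0,0,0,0,0,0,0,0,0,0,0,0]'; done
```

```text
t: 11.33
ee_pos: [0.5844, 0.2658, 0.1431]
orientation: [[0.936, 0.353, 0.001], [0.353, -0.936, 0.0], [0.001, -0.0, -1.0]]
wrist_force: [-1.2, -0.7, 5.4]
width: 0.0227
finger_force: 50.1
t: 12.67
ee_pos: [0.5844, 0.2658, 0.143]
orientation: [[0.936, 0.353, 0.001], [0.353, -0.936, 0.0], [0.001, -0.0, -1.0]]
wrist_force: [-1.6, 0.3, 5.1]
width: 0.0224
finger_force: 50.1
```

Held for 2.67 s. Now releasing gently and withdrawing straight up.

```bash
python3 -m crank '[0,0,0,0,0,0,0,0,0,0,0,0,0,0,0,0,0,0,0,0,0,0,0,0,0,0,0,0,0,0]' 0.35 20
python3 -m crank '[0,0,0,0,0,0,0,0,0,0,0,0,0,0,0,0,0,0,0,0,0,0,0,0,0,0,0,0,0,0,0,0,0,0,0,0]' 1
python3 -m crank '[0,0,-0.1,0,0,0,0,0,-0.3,0,0,0,0,0,-0.5,0,0,0,0,0,-0.7,0,0,0,0,0,-0.7,0,0,0,0,0,-0.7,0,0,0,0,0,-0.7,0,0,0,0,0,-0.5,0,0,0,0,0,-0.2,0,0,0,0,0,0,0,0,0,0,0,0,0,0,0]'
python3 w.py f orange_rod
```

```text
t: 13.08
ee_pos: [0.5841, 0.2656, 0.1422]
orientation: [[0.936, 0.353, -0.0], [0.353, -0.936, -0.0], [-0.0, 0.0, -1.0]]
wrist_force: [-0.1, 0.7, 0.6]
width: 0.03
finger_force: 0.0
t: 13.58
ee_pos: [0.5842, 0.2657, 0.1424]
orientation: [[0.936, 0.353, 0.0], [0.353, -0.936, 0.0], [0.0, 0.0, -1.0]]
wrist_force: [0.2, 0.8, -0.4]
width: 0.0855
finger_force: 0.0
t: 14.5
ee_pos: [0.5841, 0.2656, 0.274]
orientation: [[0.936, 0.353, -0.0], [0.353, -0.936, -0.0], [-0.0, -0.0, -1.0]]
wrist_force: [0.2, 0.0, -0.9]
width: 0.0853
finger_force: 0.0
t 14.5 tcp [0.5841 0.2656 0.274 ] [[0.936, 0.353, -0.0], [0.353, -0.936, -0.0], [-0.0, -0.0, -1.0]]
0.77 [236.4, 151.2, 260.6, 211.8] z 0.1715 circle [0.586  0.2675] 0.0118 med [0.5867 0.2676 0.1705] tool mm [ 2.4 -1.1 -0. ] col [169.  89.   0.]
rim 3863 [0.5862 0.2673] 0.048
```

View pics/f.png

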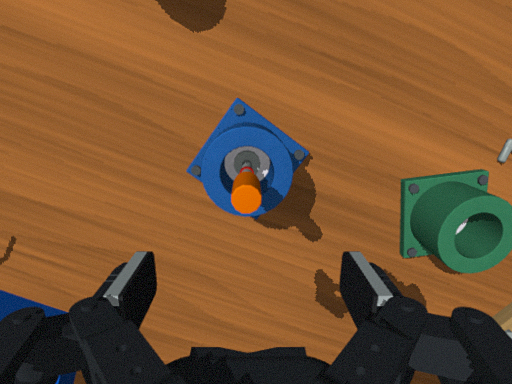

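The rod stands upright in the blue bore, with its grip at (246,195) and top at z ≈ 0.170. The housing has not moved, and the gripper is clear.

```bash
python3 -c "
from plant import ctrl
print(ctrl.hand_in())"
```

```text
the job is handed in; nothing more can be done
None
```

The job is handed in: the orange rod was pressed at about 8 N on the bottom of the blue housing's bore, held still for over 2.5 s, and left standing there upright; its top at z ≈ 0.170 m matches the full 60 mm depth.

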